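# Close and lock the battery cover of the tilted chant player

### The arm

A 6-joint arm with a two-finger parallel gripper is mounted at the origin on the work surface. World frame = base frame: x ahead of the robot, y to its left, z up, the work surface at z = 0. Lengths are in m, angles in rad, forces in N, time in s.
With the tool pointing down it reaches from about 0.35 to 0.775 m from the base axis. Payload 5.5 kg.
Tool frame: the origin (TCP) lies midway between the tips of the shut fingers; the grasp point (between the pads) lies grip_point_offset behind it (grip_point_offset is the distance from the TCP to the grasp point, in m); z points along the fingers, y is the direction in which the jaws open and shut (so a half turn about z gives the same grasp; the last joint's range is limited). The gripper opens to 85 mm and grips with 20 to 120 N. Pads are 22 mm wide; open, the fingers measure 114 mm over their backs; the gripper's body (76 mm by 85 mm) begins 54 mm behind the grasp point. The pads swing forward as they close: fully open they stand 13 mm farther back than shut.
Start: joints at [1.051, 0.313, 0.046, 1.304, 0, 1.431], TCP at [0.213, 0.534, 0.231] pointing down, gripper open.
Joint ranges: [-2.76, 2.76], [-0.86, 1.69], [-1.03, 1.26], [-2.2, 2.34], [-1.47, 1.5], [-3.14, 3.14]. Speed limits (rad/s): [2.57, 2.57, 3.14, 3.14, 3.14, 3.14].

### API

Orientations are given as a unit quaternion [w, x, y, z].
In Python, from workcell import * gives the robot as it stands.
- The arm moves only by the tool send_rows, never from a script. Its argument "series" is one flat list of numbers, 7 for each row, row after row: the shift along the tool's x, y, z in cm, then the turn, a rotation vector about the tool's x, y, z in degrees, then the opening, from 0 (shut) to 1 (fully open). A call has 1 to 10 rows; each row is the pose to reach, as a shift and turn from the pose commanded when the call began, along the tool's axes at that moment; what a row does not reach only later rows make up. A row lasts 1/12 s, in which the tool goes at most 41.7 mm and 7.16 degrees, less where a joint would pass 70% of its speed; a pose out of reach is approached as far as the arm can. A call with a gripper value outside its range is refused whole. The fingers move at their own pace and stop on an object; "newtons" is the grip in N (left out, the last holds). Time passes only in rows, so rows that repeat a pose let the fingers close. It gives the time, the measured TCP pose, the force and the opening at its end, in the units of the state.
- get_state(): the state, without advancing time (a new reading comes with each control period).
- read_camera(name): name is "side" or "top" or "wrist"; returns the picture (420x560x3 uint8, blue, green, red); there is no depth.
- camera_info(name): a dict with "K" (3x3 intrinsics, pixels), "xyz" and "attitude" of the camera in the world. Camera axes: x right, y down, z forward; pixel columns grow to the right and rows downward; lengths in m; the calibration is good to about 2 mm. A picture is of the moment at which its call begins: read the wrist's pose just before it. camera_info takes no time and is no camera call; for the wrist camera it gives the pose at the moment of the call.
- hand_in(): hands the job in, once; it reports no verdict.
Trained networks look in the newest picture that a camera, given by its name, has taken for a name from the list of things; names that differ only in an ending like _2 or _b are one class to them, and where a whole thing is asked for, a point or a joint stands for the part that bears it (a point fixed in the world has none). Each returns a list of dicts, best first, with "p" (0 to 1); they miss things now and then, are a little off and sometimes report something else, mostly with a low value. They report only what shows in the picture. A call takes as long as a camera call.
- silhouettes(camera, label): "pixels" (420x560 bool, what is visible of it) and "box" ([left, top, width, height] in pixels, round what is visible of it).
The state is a dict: "clock": time; "joint_pos": joint angles; "qvel": joint speeds; "tau": joint torques, N m; "tcp_pos": TCP position; "orientation": TCP orientation; "wrist_force": force on the tool from outside, world axes, zero at the start; "ft_torque": the same for the moment, N m; "finger_gap": finger opening in m.
Only numpy, scipy, OpenCV 4.12 (cv2) and the standard library are available. Lean on these libraries where they do the work, as an engineer would, in place of code of your own. Each camera call takes 0.05 s, during which the arm holds its last target. There are 200 camera calls.

### The job

The battery well of the chant player is open: put the loose white cover plate back on its two pins so that it lies flush on the sloping deck, with the brass lock collar standing through its opening. Then turn the collar anticlockwise, as far as it goes, until its white line meets the green mark on the plate and its ears hold the plate down. Leave the Ganesh, the tin, the lighter and the thali where they are.

Things in the scene. Friction and masses are not known exactly. Their poses are not given: they have to be found in the camera images.
- deck: sloping top face of the fixed chant player (dark teak), 124 mm (x) by 190 mm (y), tilted 30 degrees. Origin: centre of the face, 78 mm above the table. x up the slope (towards the robot), y level along the face, z out of the face. The collar's axis stands along z at (0,34) mm. Two steel pins as given below. The plate is home when its frame coincides with this one.
- plate: loose white cover plate, 94 mm (x) by 160 mm (y), 5 mm thick, 80 g, at first flat on the table. Origin: centre of its underside, z out of its upper side. Holes 10 mm across at (-30,-66) and (30,69) mm for the pins; opening 77 mm (x) by 49 mm (y) centred at (0,34) mm for the collar. Green mark (locked) at the +y side of the opening, red mark (open) at the +x side.
- rib (a point): middle of the top of the plate's blue grip rib, at (0,-34,31) mm in the plate's frame; the rib is 12 mm (x) by 26 mm (y) and stands 26 mm above the plate; axes as the plate
- collar_grip (a point): on the collar's axis, 28 mm above the deck face, turning with it; x along its white line, z out of the face. Knurled brass ring, captive on a post: 40 mm across, 7 to 36 mm above the face (post end 11 mm in radius stands 2.5 mm higher). Two ears, half a turn apart, 12 mm wide, reach 34 mm from the axis, 7 to 13 mm above the face; one bears the white line.
- collar (a joint): turn of the collar, rad, anticlockwise seen from above the face: 0 = white line points up the slope (deck x) and the ears pass through the plate's opening; starts within 0.3 of 0; green mark at 2.0; stop at 2.05. It stays where it is left; turning takes about 0.25 N m, so a weak grip slips.
- pin0 (a point): foot of a locating pin, at (-30,-66,0) mm on the deck: 7 mm thick, 12 mm high, tapered from 7 mm up; axes as the deck
- pin1 (a point): foot of the other pin, alike, at (30,69,0) mm on the deck
- ganesh: white ceramic Ganesh figurine, 68 mm across, 104 mm tall; origin centre of underside; fragile bystander
- tin: aluminium screw-top tin, 64 mm across, 54 mm tall; origin centre of underside; bystander
- lighter: red plastic lighter lying flat, body 85 by 26 by 16 mm, steel nozzle to 115 mm along x from the origin; origin centre of the underside of the red body; bystander
- thali: round steel puja thali, 200 mm across, rim 14 mm high, with a small copper cup; origin centre of underside; bystander

How it is judged:
On the way, in this order (a step that is already met when the one before it is completed fails the run):
1. the cover plate lies flush on the deck over both pins, with the collar still open (z of plate in the frame of deck between -0.003 and 0.003 m and x of plate in the frame of deck between -0.004 and 0.004 m and y of plate in the frame of deck between -0.004 and 0.004 m and angle between the z axis of plate and the z axis of deck, either way round below 0.05 rad and angle between the x axis of plate and the x axis of deck, either way round below 0.08 rad and value of joint collar below 0.7 rad), for 0.2 s.
2. the collar is turned to its locked mark over the seated plate (z of plate in the frame of deck between -0.003 and 0.003 m and x of plate in the frame of deck between -0.004 and 0.004 m and y of plate in the frame of deck between -0.004 and 0.004 m and angle between the z axis of plate and the z axis of deck, either way round below 0.05 rad and angle between the x axis of plate and the x axis of deck, either way round below 0.08 rad and value of joint collar above 1.88 rad), for 0.2 s.
At the end, for the whole second after the job is handed in: The plate is home on the deck (origin within 4 mm along the deck's x and y and 3 mm in height, faces parallel within 0.05 rad, turned less than 0.08 rad), the collar is turned past 1.88 rad (mark 2.0, stop 2.05), and both are at rest (all of step 2 and linear speed of plate below 0.02 m/s and velocity of joint collar between -0.05 and 0.05 rad/s); the robot touches nothing.
It fails at once if the ganesh is pushed more than 30 mm or tipped (distance of ganesh from where it was at the start of the episode above 0.03 m or angle between ganesh's own z axis and vertical above 0.4 rad).
It fails at once if the tin is pushed more than 30 mm or tipped (distance of tin from where it was at the start of the episode above 0.03 m or angle between tin's own z axis and vertical above 0.4 rad).
It fails at once if the lighter is pushed more than 30 mm or tipped (distance of lighter from where it was at the start of the episode above 0.03 m or angle between lighter's own z axis and vertical above 0.4 rad).
It fails at once if the thali is pushed more than 30 mm or tipped (distance of thali from where it was at the start of the episode above 0.03 m or angle between thali's own z axis and vertical above 0.4 rad).
It also fails if it takes over 64 s, if anything falls off the work surface, if the arm or the gripper's body presses on something with over 40 N, if the wrist force passes 120 N, or if a joint passes its speed limit or range.

## Working session

There is one attempt and no reset: what is moved stays moved. The work goes in short steps, Python scripts to look and compute and a tool call to move; the robot and the scene stay as the last step left them, time stands still between calls to the robot, and variables do not carry over. Pictures are saved under pics/ and viewed, about 8 in all and at most 12, crops included, and the job is handed in when it is done.

Besides the shell and the picture viewer there is one more tool, called after "Emit:" as name(argument=value, ...), one argument or row to a line, values as JSON. send_rows: Moves the arm, as the interface text tells. Its arguments: {"type":"object","properties":{"series":{"type":"array"},"newtons":{"type":"number"}},"required":["series"]}

```bash
mkdir -p pics; ls; python3 - <<'E'
from workcell import *
import cv2
import numpy as np
s=get_state(); print(s)
for c in ["side","top","wrist"]:
    i=camera_info(c); print(c,i)
    im=read_camera(c); cv2.imwrite(f"pics/{c}0.png",im)
import numpy as np
a=cv2.imread("pics/side0.png");b=cv2.imread("pics/top0.png")
cv2.imwrite("pics/a.png",np.hstack([a,b])[:, :][:, :])
E
```

```text
pics
{'clock': 0.0, 'joint_pos': array([ 1.05140787e+00,  3.13961775e-01,  4.49536222e-02,  1.30358174e+00,
       -1.00250053e-05,  1.43120189e+00]), 'qvel': array([ 9.63217955e-05, -8.49536529e-04, -1.21588258e-03,  5.25762193e-04,
       -6.30379035e-04, -1.23086134e-03]), 'tau': array([ 6.40950439e-04, -4.80617523e+01,  2.98538697e+01,  1.90390495e-02,
       -1.39972462e-04, -1.29072262e-06]), 'tcp_pos': array([0.21291952, 0.53357037, 0.23042047]), 'orientation': array([-2.85421394e-04,  1.88757675e-01,  9.82023287e-01, -8.50162674e-04]), 'wrist_force': array([ 0.25895141, -0.04231195, -0.44055907]), 'ft_torque': array([-0.03223203,  0.00735099,  0.00185705]), 'finger_gap': 0.08528374445863891}
side {'K': array([[468.94041729,   0.        , 279.90652711],
       [  0.        , 468.94041729, 214.10016594],
       [  0.        ,   0.        ,   1.        ]]), 'xyz': array([ 0.11387199, -0.52659204,  0.84506066]), 'attitude': array([-0.35611756,  0.87982242, -0.28811205,  0.12682365])}
top {'K': array([[426.81056341,   0.        , 287.02761972],
       [  0.        , 426.81056341, 204.45029088],
       [  0.        ,   0.        ,   1.        ]]), 'xyz': array([0.41430207, 0.02591327, 1.30818553]), 'attitude': array([ 0.04812769, -0.6981587 ,  0.71330119, -0.03820427])}
wrist {'K': array([[296.74238675,   0.        , 275.44279995],
       [  0.        , 296.74238675, 205.83187546],
       [  0.        ,   0.        ,   1.        ]]), 'xyz': array([0.14216922, 0.56193269, 0.37290677]), 'attitude': array([0.12525811, 0.81841706, 0.55446739, 0.08408232])}
```

View pics/side0.png

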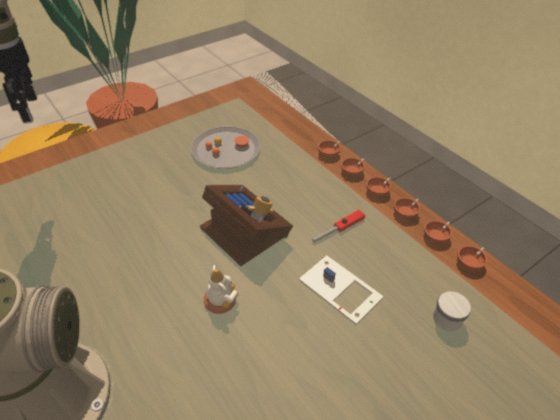

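View pics/top0.png

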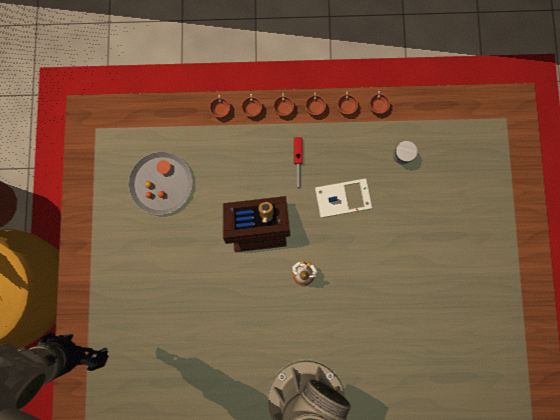

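```bash
python3 - <<'E'
import workcell
from workcell import *
print([n for n in dir(workcell) if not n.startswith('__')])
try: print(grip_point_offset)
except Exception as e: print(e)
for c in ["side","top"]:
  for l in ["deck","plate","rib","collar","pin0","ganesh","tin","lighter","thali"]:
    try:
      r=silhouettes(c,l); print(c,l,[(round(d["p"],2),d["box"],int(d["pixels"].sum())) for d in r[:3]])
    except Exception as e: print(c,l,e)
E
```

```text
['MotionError', 'camera_info', 'get_state', 'grip_point_offset', 'hand_in', 'read_camera', 'silhouettes']
0.0187
side deck [(0.58, [201.8, 183.9, 91.4, 60.3], 2983)]
side plate [(0.67, [299.3, 257.0, 81.8, 64.4], 2101)]
side rib [(0.8, [301.9, 257.7, 83.6, 64.8], 2072)]
side collar [(0.72, [245.6, 196.4, 29.5, 20.3], 303)]
side pin0 [(0.73, [200.5, 186.6, 88.0, 54.0], 3016)]
side ganesh [(0.7, [203.0, 268.8, 31.9, 45.0], 1058), (0.22, [197.4, 185.8, 89.6, 58.2], 3059)]
side tin [(0.68, [432.3, 292.4, 38.6, 37.9], 1086)]
side lighter [(0.66, [312.3, 210.9, 54.4, 30.5], 475), (0.64, [299.1, 257.4, 81.4, 65.9], 2023)]
side thali [(0.74, [191.0, 127.4, 70.7, 42.2], 2242), (0.39, [203.5, 184.1, 88.8, 61.8], 3031)]
top deck [(0.89, [223.7, 198.2, 66.2, 46.9], 2617)]
top plate [(0.63, [318.5, 180.7, 53.0, 35.9], 1190)]
top rib [(0.89, [316.3, 178.4, 53.3, 37.5], 1134)]
top collar [(0.68, [258.4, 205.5, 16.8, 19.0], 151)]
top pin0 [(0.71, [223.3, 196.2, 67.4, 45.9], 2683)]
top ganesh [(0.82, [293.5, 259.4, 29.4, 26.5], 458)]
top tin [(0.63, [394.0, 140.0, 24.2, 24.4], 465)]
top lighter [(0.64, [293.2, 137.1, 15.5, 46.1], 312)]
top thali [(0.84, [129.3, 153.7, 65.4, 62.4], 3108)]
```

```bash
cat > h.py <<'E'
from workcell import *
import numpy as np, cv2
from scipy.spatial.transform import Rotation as R
def q2R(q): return R.from_quat(np.r_[q[1:],q[0]]).as_matrix()
def cam(c): i=camera_info(c); return i["K"],i["xyz"],q2R(i["attitude"])
def proj(P,C):
    K,t,A=C; p=(np.atleast_2d(P)-t)@A@K.T; return p[:,:2]/p[:,2:]
def back(uv,z,C):
    K,t,A=C; uv=np.atleast_2d(uv); d=np.c_[uv,np.ones(len(uv))]@np.linalg.inv(K).T@A.T
    return t+d*((z-t[2])/d[:,2])[:,None]
def tool():
    s=get_state(); return s["tcp_pos"],q2R(s["orientation"])
def delta(p,Rt):
    """row numbers to reach TCP p, rotation Rt from the present pose"""
    t,A=tool(); print("shift cm",np.round((p-t)@A*100,2),"turn deg",np.round(R.from_matrix(A.T@Rt).as_rotvec(degrees=True),2))
def deckR(yaw=0.): # yaw about world z
    s=np.radians(30); D=np.array([[-np.cos(s),0,np.sin(s)],[0,-1,0],[np.sin(s),0,np.cos(s)]])
    return R.from_euler('z',yaw).as_matrix()@D
E
python3 - <<'E'
from h import *
for c in ["top","side"]:
    C=cam(c); im=read_camera(c)
    def best(l): return silhouettes(c,l)[0]["pixels"].astype(np.uint8)
    m=best("plate"); ct=max(cv2.findContours(m,0,2)[0],key=cv2.contourArea)[:,0].astype(float)
    P=back(ct,.005,C)[:,:2].astype(np.float32)
    print(c,"plate",cv2.minAreaRect(P))
    for l,z in [("lighter",.01),("tin",.054),("ganesh",.05),("thali",.01),("deck",.078),("collar",.1)]:
        ys,xs=np.nonzero(best(l)); ct=np.c_[xs,ys].astype(float)
        P=back(ct,z,C)[:,:2].astype(np.float32)
        print(l,"mean",P.mean(0).round(3),"min",P.min(0).round(3),"max",P.max(0).round(3))
t,A=tool(); K,ct,Ac=cam("wrist"); print("cam in tool",(ct-t)@A, (A.T@Ac).round(3))
E
```

```text
top plate ((0.5910676717758179, -0.13150814175605774), (0.09675723314285278, 0.16039922833442688), 8.258974075317383)
lighter mean [ 0.591 -0.115] min [ 0.536 -0.211] max [ 0.648 -0.047]
tin mean [0.723 0.004] min [ 0.626 -0.007] max [0.773 0.014]
ganesh mean [ 0.367 -0.003] min [ 0.33  -0.041] max [0.402 0.032]
thali mean [0.651 0.434] min [0.553 0.335] max [0.748 0.529]
deck mean [0.524 0.134] min [0.458 0.035] max [0.591 0.231]
collar mean [0.544 0.102] min [0.514 0.082] max [0.571 0.122]
side plate ((0.5892274379730225, -0.13156142830848694), (0.0969972237944603, 0.15950395166873932), 8.745553016662598)
lighter mean [0.724 0.004] min [ 0.625 -0.013] max [0.786 0.021]
tin mean [ 0.703 -0.325] min [ 0.654 -0.359] max [ 0.752 -0.288]
ganesh mean [ 0.356 -0.018] min [ 0.316 -0.065] max [0.394 0.045]
thali mean [0.647 0.431] min [0.553 0.332] max [0.75  0.536]
deck mean [0.516 0.12 ] min [0.457 0.005] max [0.583 0.252]
collar mean [0.539 0.096] min [0.512 0.069] max [0.569 0.126]
cam in tool [ 0.07627735 -0.00018065 -0.14239527] [[-0.    -0.954 -0.298]
 [ 1.    -0.     0.   ]
 [-0.    -0.298  0.954]]
```

```bash
cat >> h.py <<'E'
T0=np.array([[0,1,0],[1,0,0],[0,0,-1.]])
def Rz(d): return R.from_euler('z',d,degrees=True).as_matrix()
E
python3 - <<'E'
from h import *
delta(np.array([.525,.13,.23]),Rz(8)@T0)
E
```

```text
shift cm [-43.94 -25.97   0.13] turn deg [ 1.000e-02 -0.000e+00  6.024e+01]
```

Emit:
send_rows(
  series=[-4,-2.5,0,0,0,6,1,-8,-5,0,0,0,12,1,-12,-7.5,0,0,0,18,1,-16,-10,0,0,0,24,1,-20,-12.5,0,0,0,30,1,-24,-14.5,0,0,0,36,1,-28,-16.5,0,0,0,42,1,-32,-19,0,0,0,48,1,-36,-21.5,0,0,0,54,1,-39,-23.5,0,0,0,60,1],
)

```text
clock: 2.68
tcp_pos: [0.4665, 0.2009, 0.2316]
orientation: [0.0, 0.656, 0.754, 0.0]
wrist_force: [0.6, 0.1, -0.6]
finger_gap: 0.0855
```

```bash
python3 - <<'E'
from h import *
delta(np.array([.525,.13,.23]),Rz(8)@T0)
s=get_state();print(s["joint_pos"].round(3),s["tcp_pos"],s["wrist_force"].round(2))
E
```

```text
shift cm [-7.83  4.81  0.16] turn deg [ 0.05 -0.01 -0.06]
[ 0.248  0.182 -0.125  1.263  0.     1.68 ] [0.46652765 0.20087658 0.23156678] [ 0.57  0.1  -0.64]
```

Emit:
send_rows(
  series=[-2.5,1.5,0,0,0,0,1,-5,3,0,0,0,0,1,-7,4.3,0,0,0,0,1,-7.8,4.8,0,0,0,0,1,-7.8,4.8,0,0,0,0,1,-7.8,4.8,0,0,0,0,1],
)

```text
clock: 3.18
tcp_pos: [0.5238, 0.1324, 0.2311]
orientation: [-0.001, 0.655, 0.756, -0.0]
wrist_force: [-0.5, 0.3, -0.8]
finger_gap: 0.0849
```

```bash
python3 - <<'E'
from h import *
import json
C=cam("wrist"); im=read_camera("wrist"); cv2.imwrite("pics/w1.png",im)
np.savez("w1.npz",K=C[0],t=C[1],A=C[2])
for l in ["deck","collar"]:
    r=silhouettes("wrist",l); print(l,[(round(d["p"],2),d["box"]) for d in r[:3]])
    np.save(f"w1_{l}.npy",r[0]["pixels"])
# predicted overlay with nominal deck pose
print(get_state()["tcp_pos"])
print(proj(np.array([[.525,.13,.078]]),C))
E
```

```text
deck [(0.62, [217.0, 82.6, 128.3, 200.9]), (0.32, [103.2, 229.9, 68.5, 80.1])]
collar [(0.85, [260.7, 205.2, 59.0, 44.9])]
[0.52323881 0.13349261 0.2314373 ]
[[276.46941246 193.30489909]]
```

View pics/w1.png

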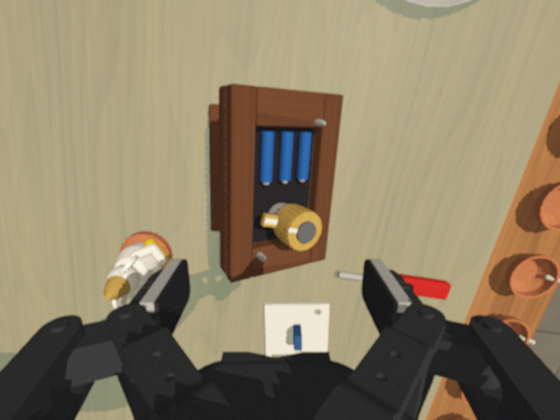

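```bash
cat >> h.py <<'E'
from scipy.optimize import least_squares
def fit(uv,loc,C,p0=(.525,.13,.1)):
    f=lambda p: (proj(np.array([p[0],p[1],.078])+loc@deckR(p[2]).T,C)-uv).ravel()
    r=least_squares(f,p0); return r.x,r.fun.reshape(-1,2)
E
python3 - <<'E'
from h import *
d=np.load("w1.npz"); C=(d["K"],d["t"],d["A"])
loc=np.array([[-30,-66,12],[30,69,12],[0,34,38.5]])/1e3
p,e=fit(np.array([[320,122.5],[261,257],[306,232.5]]),loc,C); print(p,e.round(1))
im=cv2.imread("pics/w1.png")[60:300,180:380]; im=cv2.resize(im,None,fx=2.5,fy=2.5,interpolation=cv2.INTER_CUBIC)
def P(l): return proj(np.array([p[0],p[1],.078])+np.atleast_2d(l)/1e3@deckR(p[2]).T,C)
for l,c in [((-62,-95,0),(0,255,0)),((62,-95,0),(0,255,0)),((62,95,0),(0,255,0)),((-62,95,0),(0,255,0)),((-30,-66,12),(255,255,0)),((30,69,12),(255,255,0)),((-30,-66,0),(0,0,255)),((30,69,0),(0,0,255)),((0,34,38.5),(255,0,255)),((0,34,36),(0,0,255))]:
    u=((P(l)[0]-[180,60]+.5)*2.5).astype(int); cv2.circle(im,tuple(int(v) for v in u),3,c,1)
cv2.imwrite("pics/w1c.png",im)
E
```

```text
[0.53247882 0.13737467 0.09705964] [[ 1.1 -0.7]
 [ 1.   1.9]
 [-2.  -1.1]]
```

View pics/w1c.png

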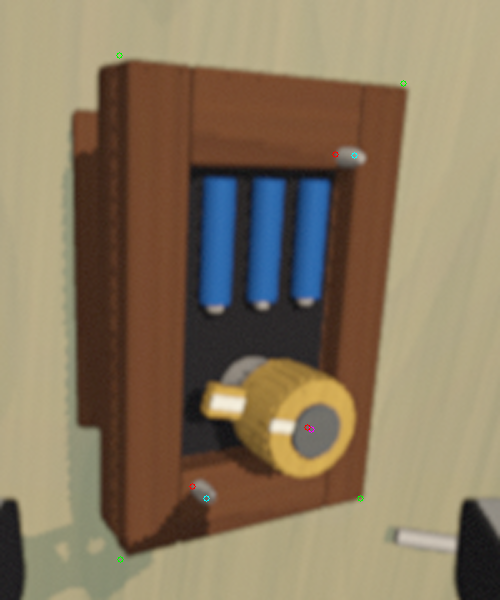

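```bash
python3 - <<'E'
from h import *
d=np.load("w1.npz"); C=(d["K"],d["t"],d["A"])
loc=np.array([[-30,-66,12],[30,69,12],[0,34,38.5],[-30,-66,0],[30,69,0],[62,-95,0],[-62,-95,0],[-62,95,0],[62,95,0]])/1e3
c=np.array([[359,157],[209,494],[316,431],[337,155],[196,485],[127,62],[406,90],[362,497],[128,552]])
uv=c/2.5+[180,60]-.3
f=lambda p:(proj(np.array([p[0],p[1],p[3]])+loc@deckR(p[2]).T,C)-uv).ravel()
r=least_squares(f,[.53,.13,.1,.078]); print(r.x, r.fun.reshape(-1,2).round(1))
p,e=fit(uv,loc,C);print(p,e.round(1))
def f2(p): return (proj((np.array([p[0],p[1],p[3]])+loc@deckR(p[2]).T-C[1])@R.from_rotvec([p[4],p[5],0]).as_matrix()+C[1],C)-uv).ravel()
r=least_squares(f2,[.53,.13,.1,.078,0,0]); print(r.x, r.fun.reshape(-1,2).round(1))
E
```

```text
[0.53466293 0.13621952 0.09452978 0.07298885] [[-0.8  0.8]
 [ 0.7  0.6]
 [-0.6 -1.2]
 [ 0.6  1. ]
 [ 0.6 -0.6]
 [ 0.4 -0.5]
 [-0.1 -0.8]
 [-0.1 -0.3]
 [-0.6  1.1]]
[0.53437436 0.13717036 0.09444803] [[-0.1 -0.1]
 [ 0.3  2. ]
 [-0.3 -0.2]
 [ 1.2  0.1]
 [ 0.2  0.7]
 [-0.7 -2.4]
 [ 0.9 -2.1]
 [ 0.4  0.9]
 [-1.6  2.9]]
[ 0.5329822   0.13469143  0.09498494  0.07322547 -0.00489339  0.00565953] [[-0.7  0.9]
 [ 0.6  0.5]
 [-0.8 -1. ]
 [ 0.8  1. ]
 [ 0.6 -0.7]
 [ 0.1 -0.3]
 [ 0.2 -1. ]
 [ 0.1 -0.4]
 [-0.7  0.9]]
```

```bash
python3 - <<'E'
from h import *
delta(np.array([.585,-.098,.14]),Rz(8.5)@T0)
E
```

```text
shift cm [-23.8    2.76   9.13] turn deg [-0.01 -0.02 -0.16]
```

Emit:
send_rows(
  series=[-4,0.5,0,0,0,0,1,-8,1,0,0,0,0,1,-12,1.4,0,0,0,0,1,-16,1.9,2,0,0,0,1,-19.5,2.3,4.5,0,0,0,1,-22,2.6,7,0,0,0,1,-23.5,2.8,8.5,0,0,0,1,-23.8,2.8,9.1,0,0,0,1,-23.8,2.8,9.1,0,0,0,1,-23.8,2.8,9.1,0,0,0,1],
)

```text
clock: 4.17
tcp_pos: [0.5857, -0.0977, 0.1408]
orientation: [-0.0, 0.654, 0.757, 0.0]
wrist_force: [0.3, 0.1, -0.1]
finger_gap: 0.0853
```

```bash
python3 - <<'E'
from h import *
C=cam("wrist"); im=read_camera("wrist"); 
np.savez("w2.npz",K=C[0],t=C[1],A=C[2])
r=silhouettes("wrist","plate"); print([(round(d["p"],2),d["box"]) for d in r[:3]])
np.save("w2_plate.npy",r[0]["pixels"])
print(get_state()["tcp_pos"])
# blue rib pixels
hsv=cv2.cvtColor(im,cv2.COLOR_BGR2HSV); m=cv2.inRange(hsv,(95,120,30),(130,255,255))
n,_,st,ce=cv2.connectedComponentsWithStats(m); print([(st[i],ce[i].round(1)) for i in range(1,n) if st[i][4]>60])
Rp=Rz(188.5); o=np.array([.590,-.1315,0])
q=lambda l: proj(o+np.array(l)/1e3@Rp.T,C)
for l,c in [((-47,-80,5),0),((47,-80,5),0),((47,80,5),0),((-47,80,5),0),((-30,-66,5),1),((30,69,5),1),((0,-34,31),2)]:
    cv2.circle(im,tuple(int(round(v)) for v in q(l)[0]),3,[(0,255,0),(255,0,255),(0,0,255)][c],1)
cv2.imwrite("pics/w2.png",im)
E
```

```text
[(0.64, [227.1, 144.7, 101.9, 152.9])]
[ 0.58652741 -0.09761853  0.14196737]
[(array([273, 183,  11,  30, 321], dtype=int32), array([278. , 197.6]))]
```

View pics/w2.png

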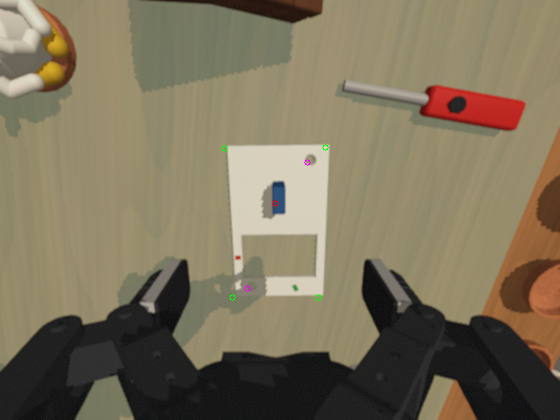

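```bash
python3 - <<'E'
from h import *
d=np.load("w2.npz"); C=(d["K"],d["t"],d["A"])
loc=np.array([[47,-80,5],[-47,-80,5],[-47,80,5],[-30,-66,5],[38.5,9.5,5],[-38.5,9.5,5],[-38.5,58.5,5]])/1e3
uv=np.array([[229,145.5],[328,145.5],[322.5,296.5],[310.5,160],[242.5,235],[316,235],[315,277]])
f=lambda p:(proj(np.array([p[0],p[1],0])+loc@Rz(180+p[2]).T,C)-uv).ravel()
r=least_squares(f,[.59,-.13,8]); print(r.x,r.fun.reshape(-1,2).round(1))
p=r.x; rib=np.array([p[0],p[1],0])+Rz(180+p[2])@[0,-.034,.031]; print("rib",rib)
print(proj(rib,C))
for z in (.140,.013): delta(np.r_[rib[:2],z],Rz(p[2])@T0)
E
```

```text
[ 0.59367887 -0.12920509  8.60747654] [[-1.2  0.3]
 [ 1.6 -0.3]
 [-0.1 -1.4]
 [ 0.2  0.5]
 [-1.6  0.3]
 [ 0.9 -0. ]
 [ 0.2  0.7]]
rib [ 0.58859028 -0.09558803  0.031     ]
[[279.09526438 201.23552229]]
shift cm [0.17 0.23 0.2 ] turn deg [ 0.12  0.03 -0.24]
shift cm [ 0.18  0.21 12.9 ] turn deg [ 0.12  0.03 -0.24]
```

Emit:
send_rows(
  series=[0.2,0.2,3,0,0,0,1,0.2,0.2,6,0,0,0,1,0.2,0.2,9,0,0,0,0.8,0.2,0.2,11.5,0,0,0,0.6,0.2,0.2,12.7,0,0,0,0.5,0.2,0.2,13.0,0,0,0,0.5,0.2,0.2,13.0,0,0,0,0.5,0.2,0.2,13.0,0,0,0,0.5],
  newtons=60,
)

```text
clock: 4.93
tcp_pos: [0.589, -0.0965, 0.0121]
orientation: [0.001, 0.654, 0.756, 0.001]
wrist_force: [0.6, 0.3, 1.2]
finger_gap: 0.0432
```

```bash
python3 - <<'E'
from h import *
for i in range(4):
    s=get_state(); im=read_camera("wrist"); print(s["tcp_pos"].round(4),s["wrist_force"].round(1))
delta(np.r_[.5885,-.0955,.006],Rz(8.6)@T0)
cv2.imwrite("pics/w3.png",im)
E
```

```text
[ 0.589  -0.0965  0.0121] [0.6 0.3 1.2]
[ 0.5893 -0.0967  0.0123] [ 0.7 -0.5  0.1]
[ 0.5893 -0.097   0.0124] [ 0.3 -0.2 -0.3]
[ 0.5891 -0.097   0.0122] [ 0.6 -0.8  0.3]
shift cm [ 0.16 -0.02  0.59] turn deg [ 0.15  0.06 -0.34]
```

Emit:
send_rows(
  series=[0.1,0,0.3,0,0,0,0.5,0.1,0,0.55,0,0,0,0.5,0.1,0,0.55,0,0,0,0.3,0.1,0,0.55,0,0,0,0,0.1,0,0.55,0,0,0,0,0.1,0,0.55,0,0,0,0,0.1,0,0.55,0,0,0,0,0.1,0,0.55,0,0,0,0,0.1,0,0.55,0,0,0,0],
  newtons=80,
)

```text
clock: 5.88
tcp_pos: [0.5881, -0.0962, 0.0056]
orientation: [0.001, 0.655, 0.756, 0.0]
wrist_force: [-1.4, -1.2, 5.8]
finger_gap: 0.0103
```

Emit:
send_rows(
  series=[0,0,-1,0,0,0,0,0,0,-3,0,0,0,0,0,0,-6,0,0,0,0,0,0,-9,0,0,0,0,0,0,-12,0,0,0,0,0,0,-15,0,0,0,0,0,0,-18,0,0,0,0,0,0,-20,0,0,0,0,0,0,-21,0,0,0,0,0,0,-21,0,0,0,0],
)

```text
clock: 6.72
tcp_pos: [0.5887, -0.0963, 0.2176]
orientation: [0.002, 0.654, 0.756, 0.001]
wrist_force: [0.4, -0.2, -0.5]
finger_gap: 0.0104
```

```bash
python3 - <<'E'
from h import *
read_camera("wrist");read_camera("wrist")
t,A=tool(); C=cam("wrist"); im=read_camera("wrist"); cv2.imwrite("pics/w4.png",cv2.resize(im[60:,120:440],None,fx=1.6,fy=1.6,interpolation=cv2.INTER_CUBIC))
np.savez("w4.npz",K=C[0],t=C[1],A=C[2],tt=t,tA=A)
s=get_state();print(s["tcp_pos"],s["finger_gap"],s["wrist_force"],s["joint_pos"].round(2))
E
```

```text
[ 0.58664556 -0.09569742  0.21301285] 0.010410535578981025 [-0.29296891  0.12239823 -1.50789993] [-0.3   0.36  0.07  1.28  0.    1.13]
```

View pics/w4.png

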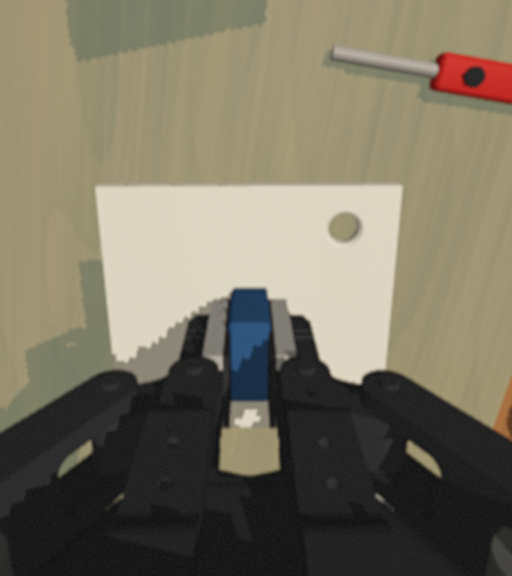

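```bash
cat >> h.py <<'E'
TP=Rz(180).T@T0  # tool axes in the plate frame (nominal grasp)
def plate_in_tool(uv,loc,C,t,A):
    # p: shift of plate origin in tool frame, pitch about tool y, yaw about tool z
    def g(p): 
        Rp=TP.T@np.eye(3); Q=R.from_rotvec([0,p[3],p[4]]).as_matrix()@Rp
        return t+(p[:3]+loc@Q.T)@A.T
    f=lambda p: np.r_[(proj(g(p),C)-uv).ravel(), (p[2]-.0056)/.001, p[3]/.02, p[4]/.01]
    r=least_squares(f,[-.034,0,.0056,0,0]); return r.x,r.fun
E
python3 - <<'E'
from h import *
d=np.load("w4.npz"); C=(d["K"],d["t"],d["A"])
uv=np.array([[97,185],[402,185],[345,226]])/1.6+[120,60]-.3
loc=np.array([[47,-80,5],[-47,-80,5],[-30,-66,5]])/1e3
x,f=plate_in_tool(uv,loc,C,d["tt"],d["tA"]); print(x.round(4),f.round(1))
E
```

```text
[-0.0329  0.0003  0.0059 -0.0079 -0.0022] [-0.1 -0.3  0.3 -0.7 -0.2  1.1  0.3 -0.4 -0.2]
```

```bash
cat >> h.py <<'E'
DK=np.array([.534,.1365,.078]); DY=.0945
PT=np.array([-.033,0,.0057])
def home(h,dx=0,dy=0,DK=DK,DY=DY):
    D=deckR(DY); Rt=D@TP; return DK+D@np.array([dx,dy,h])-Rt@PT, Rt
E
python3 - <<'E'
from h import *
for h in (.12,.06,.0): 
    p,Rt=home(h); print(p.round(3)); delta(p,Rt)
print(R.from_matrix(tool()[1]).as_euler('xyz',degrees=True))
E
```

```text
[0.593 0.175 0.187]
shift cm [26.72  4.56  2.64] turn deg [29.85  0.67  2.78]
[0.564 0.172 0.135]
shift cm [26.86  1.58  7.84] turn deg [29.85  0.67  2.78]
[0.534 0.17  0.083]
shift cm [27.   -1.4  13.05] turn deg [29.85  0.67  2.78]
[-1.79856625e+02 -7.30287121e-02  9.82364687e+01]
```

Emit:
send_rows(
  series=[3.2,0.5,0,3.6,0.1,0.3,0,6.4,1.1,0,7.2,0.1,0.6,0,9.6,1.6,0,10.8,0.2,0.9,0,12.8,2.2,0.5,14.4,0.3,1.2,0,16,2.7,1,18,0.4,1.6,0,19.2,3.3,1.4,21.6,0.5,2,0,22.4,3.8,1.8,25,0.6,2.4,0,25,4.2,2.2,28,0.7,2.6,0,26.7,4.5,2.6,29.8,0.7,2.8,0,26.7,4.5,2.6,29.8,0.7,2.8,0],
)

```text
clock: 7.7
tcp_pos: [0.5924, 0.1787, 0.1815]
orientation: [-0.176, 0.648, 0.715, -0.195]
wrist_force: [0.9, 0.6, -2.7]
finger_gap: 0.0108
```

```bash
python3 - <<'E'
from h import *
read_camera("side")
s=get_state(); print(s["joint_pos"].round(2), s["finger_gap"])
p,Rt=home(.06); delta(p,Rt)
E
```

```text
[0.15 0.95 0.89 2.04 0.02 1.61] 0.010787438978685787
shift cm [-0.13 -0.14  5.66] turn deg [-0.27  0.14  0.11]
```

Emit:
send_rows(
  series=[-0.1,-0.1,2,-0.3,0.1,0.1,0,-0.1,-0.1,4,-0.3,0.1,0.1,0,-0.1,-0.1,5.5,-0.3,0.1,0.1,0,-0.1,-0.1,5.7,-0.3,0.1,0.1,0,-0.1,-0.1,5.7,-0.3,0.1,0.1,0],
)

```text
clock: 8.17
tcp_pos: [0.5638, 0.1698, 0.1398]
orientation: [-0.172, 0.652, 0.714, -0.189]
wrist_force: [0.4, -0.0, -0.6]
finger_gap: 0.0105
```

```bash
python3 - <<'E'
from h import *
read_camera("side");read_camera("side")
s=get_state(); print(s["joint_pos"].round(2), s["finger_gap"])
p,Rt=home(.06); delta(p,Rt)
t,A=tool()
np.savez("w5.npz",tt=t,tA=A,**{k+c:v for c in("wrist","side","top") for k,v in zip("KtA",cam(c))})
im=read_camera("wrist"); b=read_camera("side"); c=read_camera("top")
cv2.imwrite("pics/w5.png",im);cv2.imwrite("pics/s5.png",b);cv2.imwrite("pics/t5.png",c)
big=lambda i,u,v,w,h,f: cv2.resize(i[v:v+h,u:u+w],None,fx=f,fy=f,interpolation=cv2.INTER_CUBIC)
A1=big(im,140,40,260,300,1.5); A2=big(b,190,160,130,150,3)
cv2.imwrite("pics/m5.png",np.hstack([A1,A2]))
E
```

```text
[0.14 0.85 0.59 1.83 0.03 1.62] 0.010828598552634789
shift cm [0.23 0.17 0.6 ] turn deg [ 0.59 -0.1  -0.19]
```

View pics/m5.png

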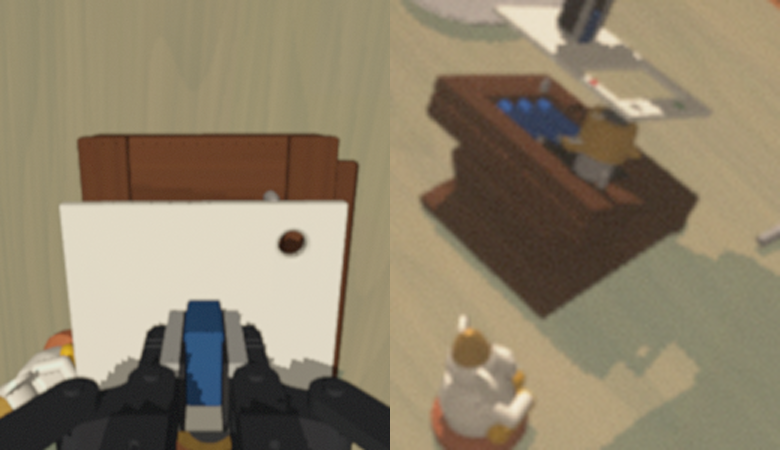

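```bash
python3 - <<'E'
from h import *
d=np.load("w5.npz"); C=(d["Kwrist"],d["twrist"],d["Awrist"])
o=np.array([140,40])
uvd=np.array([[80,137],[338,137],[271,191]])/1.5+o-.3
ld=np.array([[62,-95,0],[-62,-95,0],[-30,-66,12]])/1e3
uvp=np.array([[60,205],[347,202],[292,242]])/1.5+o-.3
lp=np.array([[47,-80,5],[-47,-80,5],[-30,-66,5]])/1e3
print("deck pred-obs",(proj(DK+ld@deckR(DY).T,C)-uvd).round(1))
x,f=plate_in_tool(uvp,lp,C,d["tt"],d["tA"]); print("plate in tool",x.round(4),f.round(1))
Cr=C; f=lambda p:np.r_[(proj(np.r_[p[:2],.078]+ld@deckR(p[2]).T,C)-uvd).ravel(),(p[2]-DY)/.01]
r=least_squares(f,[*DK[:2],DY]); print(r.x,r.fun.round(1))
E
```

```text
deck pred-obs [[-5.2  0.3]
 [-0.3 -0.4]
 [-0.2  7.9]]
plate in tool [-0.0329  0.0006  0.0059 -0.0054 -0.0082] [-0.2 -0.6 -0.2 -0.2  0.4  0.8  0.3 -0.3 -0.8]
[0.53540707 0.13823175 0.10055478] [-4.3 -1.5  1.3 -3.2  1.5  5.5  0.6]
```

Emit:
send_rows(
  series=[0.2,0.15,0.8,0.6,0,-0.2,0,0.2,0.15,1.6,0.6,0,-0.2,0,0.2,0.15,1.6,0.6,0,-0.2,0,0.2,0.15,1.6,0.6,0,-0.2,0,0.2,0.15,1.6,0.6,0,-0.2,0,0.2,0.15,1.6,0.6,0,-0.2,0],
)

```text
clock: 8.92
tcp_pos: [0.5584, 0.1725, 0.1255]
orientation: [-0.175, 0.65, 0.715, -0.191]
wrist_force: [0.7, -0.1, -1.0]
finger_gap: 0.0104
```

```bash
python3 - <<'E'
from h import *
p,Rt=home(.05)
for i in range(3):
    read_camera("side"); delta(p,Rt)
d={k+c:v for c in("wrist","side","top") for k,v in zip("KtA",cam(c))}
t,A=tool(); np.savez("w6.npz",tt=t,tA=A,**d)
im=read_camera("wrist"); cv2.imwrite("pics/w6.png",im)
C=cam("wrist")
D=lambda l: proj(DK+np.atleast_2d(l)/1e3@deckR(DY).T,C)
print(D([[62,-95,0],[-62,-95,0],[-30,-66,12],[-30,-66,0]]))
E
```

```text
shift cm [-0.05 -0.03 -0.07] turn deg [-0.06 -0.08  0.06]
shift cm [-0.04 -0.02 -0.07] turn deg [-0.06 -0.08  0.06]
shift cm [-0.04 -0.02 -0.08] turn deg [-0.06 -0.08  0.06]
[[179.79552002 136.67348581]
 [370.69338723 136.87933989]
 [322.03062719 184.63663968]
 [319.40135685 180.59283494]]
```

```bash
python3 - <<'E'
from h import *
d=np.load("w6.npz"); C=(d["Kwrist"],d["twrist"],d["Awrist"])
im=cv2.imread("pics/w6.png")[110:310,160:400]; im=cv2.resize(im,None,fx=3,fy=3,interpolation=cv2.INTER_CUBIC)
D=proj(DK+np.array([[62,-95,0],[-62,-95,0],[-30,-66,12],[-30,-66,0]])/1e3@deckR(DY).T,C)
Q=proj(d["tt"]+(PT+np.array([[47,-80,5],[-47,-80,5],[-30,-66,5]])/1e3@TP)@d["tA"].T,C)
for u,c in [(v,(0,255,0)) for v in D]+[(v,(0,0,255)) for v in Q]:
    cv2.circle(im,tuple(int(v) for v in (u-[160,110]+.5)*3),4,c,1)
cv2.imwrite("pics/w6c.png",im)
E
```

```text
(no output)
```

View pics/w6c.png

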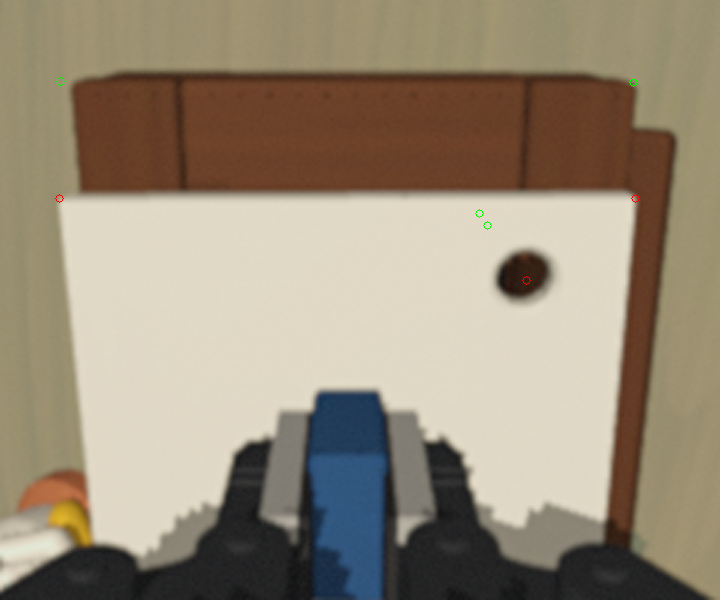

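Emit:
send_rows(
  series=[0,0.15,0.3,0,0,0,0,0,0.15,0.9,0,0,0,0,0,0.15,1.5,0,0,0,0,0,0.15,2.1,0,0,0,0,0,0.15,2.7,0,0,0,0,0,0.15,3.1,0,0,0,0,0,0.15,3.1,0,0,0,0,0,0.15,3.1,0,0,0,0],
)

```text
clock: 9.78
tcp_pos: [0.5436, 0.171, 0.0975]
orientation: [-0.176, 0.65, 0.714, -0.192]
wrist_force: [1.8, -1.0, -0.5]
finger_gap: 0.0103
```

```bash
cat > look.py <<'E'
import sys
from h import *
n=sys.argv[1]; h=float(sys.argv[2])
read_camera("side"); read_camera("side")
s=get_state(); print(s["wrist_force"].round(1),s["ft_torque"].round(2),s["finger_gap"],s["joint_pos"].round(2)); delta(*home(h))
t,A=tool(); C=cam("wrist")
im=read_camera("wrist"); b=read_camera("side"); c=read_camera("top")
for k,i in zip("wst",(im,b,c)): cv2.imwrite(f"pics/{k}{n}.png",i)
np.savez(f"w{n}.npz",tt=t,tA=A,K=C[0],t=C[1],A=C[2])
big=lambda i,u,v,w,h,f: cv2.resize(i[v:v+h,u:u+w],None,fx=f,fy=f,interpolation=cv2.INTER_CUBIC)
for u in proj(DK+np.array([[62,-95,0],[-62,-95,0]])/1e3@deckR(DY).T,C): cv2.circle(im,tuple(int(round(v)) for v in u),2,(0,255,0),1)
L=big(im,160,90,240,180,1.8); M=big(im,300,130,60,60,5.4); S=np.vstack([M,np.zeros((0,324,3),np.uint8)])
B=big(b,190,160,120,90,3.6); T=big(c,215,185,90,65,3.6)
row1=np.hstack([L[:324],S]); row2=np.hstack([B[:234],T[:234]])
W=max(row1.shape[1],row2.shape[1])
pad=lambda x: np.pad(x,((0,0),(0,W-x.shape[1]),(0,0)))
cv2.imwrite(f"pics/m{n}.png",np.vstack([pad(row1),pad(row2)]))
E
python3 look.py 7 .018
```

```text
[ 0.5 -0.3 -1.3] [ 0.11 -0.53 -0.05] 0.010613921090963806 [0.15 0.83 0.45 1.71 0.03 1.62]
shift cm [-0.05 -0.16  0.01] turn deg [-0.08 -0.08  0.06]
```

View pics/m7.png

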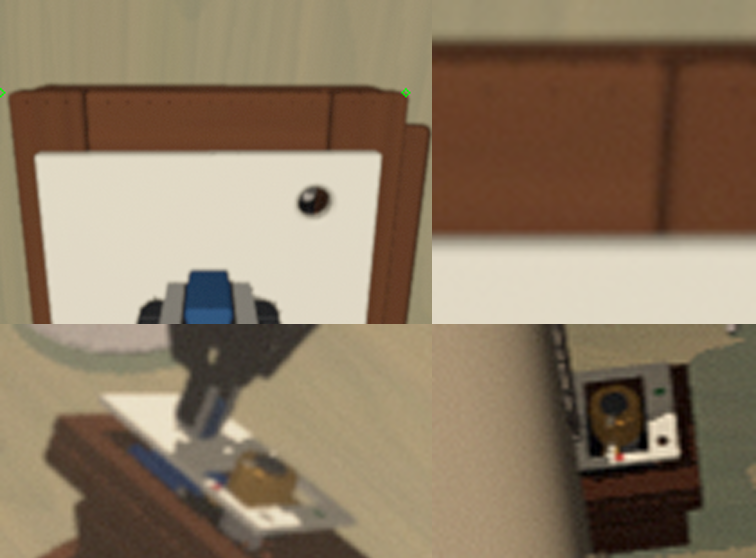

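```bash
python3 - <<'E'
from h import *
d=np.load("w7.npz"); C=(d["K"],d["t"],d["A"])
Q=lambda l: proj(d["tt"]+(PT+np.array(l)/1e3@TP)@d["tA"].T,C)
w=cv2.imread("pics/w7.png"); t=cv2.imread("pics/t7.png")
a=cv2.resize(w[180:222,312:357],None,fx=9,fy=9,interpolation=cv2.INTER_CUBIC); b=cv2.resize(t[190:232,250:290],None,fx=9,fy=9,interpolation=cv2.INTER_CUBIC)
cv2.imwrite("pics/m7b.png",np.hstack([a,b]))
print("hole0 pred",Q([[-30,-66,5]]), "collar opening etc")
# expected tip pixel of a pin that is centred under the hole at home h=.018
print("pin tip if aligned",Q([[-30,-66,12-18]]))
Ct=cam("top")
P=lambda l: proj(d["tt"]+(PT+np.array(l)/1e3@TP)@d["tA"].T,Ct)
print("top: hole1",P([[30,69,5]]),"pin1 tip if aligned",P([[30,69,-6]]),"unit x",P([[31,69,5]])-P([[30,69,5]]),"unit y",P([[30,70,5]])-P([[30,69,5]]))
print("wrist unit x",Q([[-29,-66,-6]])-Q([[-30,-66,-6]]),"unit y",Q([[-30,-65,-6]])-Q([[-30,-66,-6]]))
print("top collar post, opening centre", P([[0,34,5]]),P([[0,34,20.5]]))
E
```

```text
hole0 pred [[334.79351162 202.85526179]] collar opening etc
pin tip if aligned [[330.89802871 196.96605402]]
top: hole1 [[278.10370151 216.58130235]] pin1 tip if aligned [[278.4374878  218.81938896]] unit x [[0.0284317  0.28758954]] unit y [[ 0.35288768 -0.04111172]]
wrist unit x [[-1.8549326e+00  5.4947806e-05]] unit y [[-0.10312593  1.78373977]]
top collar post, opening centre [[265.09592463 209.50341287]] [[264.49122577 206.26932771]]
```

View pics/m7b.png

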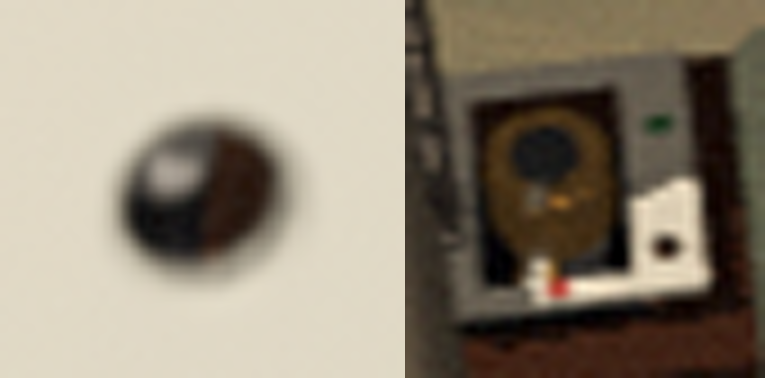

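Emit:
send_rows(
  series=[-0.15,0.04,0,0,0,0.4,0,-0.15,0.04,0.2,0,0,0.4,0,-0.15,0.04,0.4,0,0,0.4,0,-0.15,0.04,0.4,0,0,0.4,0,-0.15,0.04,0.4,0,0,0.4,0,-0.15,0.04,0.4,0,0,0.4,0],
)

```text
clock: 10.53
tcp_pos: [0.5423, 0.1694, 0.0939]
orientation: [-0.175, 0.652, 0.712, -0.192]
wrist_force: [0.1, -0.2, -1.4]
finger_gap: 0.0107
```

```bash
python3 look.py 8 .014; python3 - <<'E'
from h import *
d=np.load("w8.npz"); C=(d["K"],d["t"],d["A"])
Q=lambda l: proj(d["tt"]+(PT+np.array(l)/1e3@TP)@d["tA"].T,C)
w=cv2.imread("pics/w8.png"); s=cv2.imread("pics/s8.png")
a=cv2.resize(w[180:222,312:357],None,fx=9,fy=9,interpolation=cv2.INTER_CUBIC); b=cv2.resize(s[190:252,230:290],None,fx=6,fy=6,interpolation=cv2.INTER_CUBIC)[:378]
c=cv2.resize(w[90:250,160:400],None,fx=3,fy=3,interpolation=cv2.INTER_CUBIC)[:220]
r=np.hstack([a,b]); W=max(r.shape[1],c.shape[1]); pad=lambda x: np.pad(x,((0,0),(0,W-x.shape[1]),(0,0)))
cv2.imwrite("pics/m8b.png",np.vstack([pad(r),pad(c)]))
print("hole0 pred",Q([[-30,-66,5]]), "tip if aligned",Q([[-30,-66,-2]]))
E
```

```text
[ 0.2 -0.3 -0.5] [ 0.01 -0.53 -0.06] 0.010324972197974621 [0.15 0.83 0.43 1.7  0.03 1.62]
shift cm [ 0.1  -0.2  -0.01] turn deg [-0.1  -0.08 -0.34]Traceback (most recent call last):
  File "<stdin>", line 7, in <module>
    return _nx.concatenate(arrs, 1, dtype=dtype, casting=casting)
           ~~~~~~~~~~~~~~~^^^^^^^^^^^^^^^^^^^^^^^^^^^^^^^^^^^^^^^
ValueError: all the input array dimensions except for the concatenation axis must match exactly, but along dimension 0, the array at index 0 has size 378 and the array at index 1 has size 372
```

```bash
python3 - <<'E'
from h import *
d=np.load("w8.npz"); C=(d["K"],d["t"],d["A"])
Q=lambda l: proj(d["tt"]+(PT+np.array(l)/1e3@TP)@d["tA"].T,C)
w=cv2.imread("pics/w8.png"); s=cv2.imread("pics/s8.png")
a=cv2.resize(w[180:222,312:357],(405,378),interpolation=cv2.INTER_CUBIC); b=cv2.resize(s[190:252,230:290],(366,378),interpolation=cv2.INTER_CUBIC)
c=cv2.resize(w[90:250,160:400],None,fx=3,fy=3,interpolation=cv2.INTER_CUBIC)[:220]
r=np.hstack([a,b]); c=np.pad(c,((0,0),(0,r.shape[1]-c.shape[1]),(0,0)))
cv2.imwrite("pics/m8b.png",np.vstack([r,c]))
print("hole0 pred",Q([[-30,-66,5]]), "tip if aligned",Q([[-30,-66,-2]]))
E
```

```text
hole0 pred [[334.83105141 202.82131636]] tip if aligned [[332.29015862 198.98288923]]
```

View pics/m8b.png

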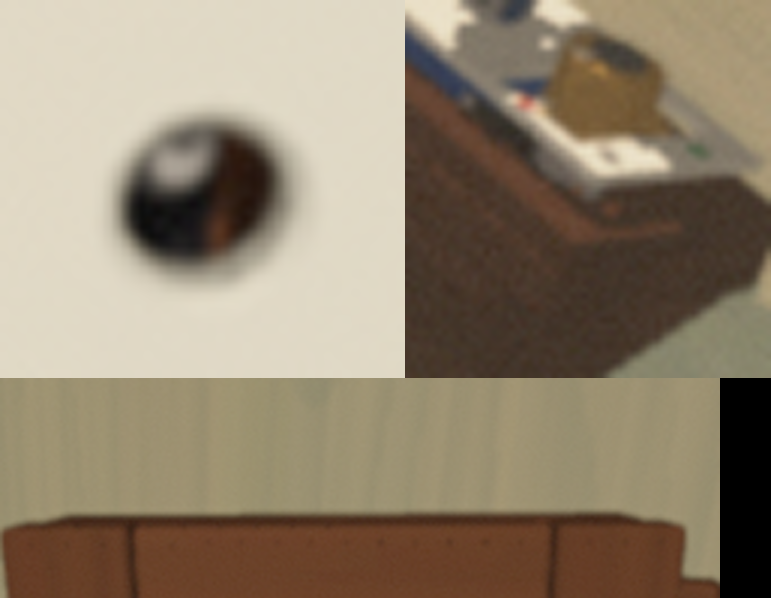

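Emit:
send_rows(
  series=[0,0,0.1,0,0,0,0,0,0,0.2,0,0,0,0,0,0,0.3,0,0,0,0,0,0,0.4,0,0,0,0,0,0,0.5,0,0,0,0,0,0,0.5,0,0,0,0],
)

```text
clock: 11.28
tcp_pos: [0.5397, 0.1692, 0.0894]
orientation: [-0.175, 0.652, 0.712, -0.192]
wrist_force: [-0.4, -0.6, -1.0]
finger_gap: 0.0106
```

```bash
python3 look.py 9 .009;  python3 - <<'E'
from h import *
C=cam("side"); s=cv2.imread("pics/s9.png"); t,A=tool()
P=lambda l: proj(t+(PT+np.array(l)/1e3@TP)@A.T,C).round(1)
print("side hole1",P([[30,69,5]]),"corner",P([[47,80,5],[-47,80,5]]), "unit z", P([[30,69,10]])-P([[30,69,5]]))
E
```

```text
[-0.2  0.2 -1.8] [ 0.03 -0.51 -0.03] 0.01047237824346865 [0.15 0.83 0.42 1.68 0.03 1.62]
shift cm [ 0.1  -0.19 -0.02] turn deg [-0.11 -0.08 -0.34]
side hole1 [[262.2 216.1]] corner [[260.2 219.3]
 [287.4 216.9]] unit z [[ 0.8 -1.9]]
```

Emit:
send_rows(
  series=[0,0,0.1,0,0,0,0,0,0,0.2,0,0,0,0,0,0,0.3,0,0,0,0,0,0,0.4,0,0,0,0,0,0,0.5,0,0,0,0,0,0,0.5,0,0,0,0],
)

```text
clock: 12.03
tcp_pos: [0.5372, 0.169, 0.0851]
orientation: [-0.175, 0.652, 0.712, -0.192]
wrist_force: [-0.2, 0.4, -0.7]
finger_gap: 0.0107
```

```bash
python3 look.py 10 .004
```

```text
[-0.2  0.4 -0.6] [ 0.19 -0.52 -0.02] 0.010662449569760063 [0.15 0.83 0.4  1.67 0.03 1.62]
shift cm [ 0.1  -0.19 -0.02] turn deg [-0.12 -0.08 -0.34]
```

Emit:
send_rows(
  series=[0,0,0.1,0,0,0,0,0,0,0.2,0,0,0,0,0,0,0.3,0,0,0,0,0,0,0.4,0,0,0,0,0,0,0.45,0,0,0,0,0,0,0.45,0,0,0,0],
)

```text
clock: 12.78
tcp_pos: [0.5358, 0.1689, 0.0825]
orientation: [-0.174, 0.652, 0.712, -0.191]
wrist_force: [1.8, 0.7, 5.3]
finger_gap: 0.0105
```

```bash
python3 look.py 11 .0
```

```text
[1.9 0.3 5.7] [ 0.13 -0.22 -0.01] 0.011016812548029773 [0.15 0.82 0.39 1.66 0.03 1.62]
shift cm [ 0.09 -0.2   0.07] turn deg [ 0.02 -0.09 -0.34]
```

Emit:
send_rows(
  series=[0,0,0.1,0,0,0,0,0,0,0.1,0,0,0,0,0,0,0.05,0,0,0,0.1,0,0,0,0,0,0,0.2,0,0,0,0,0,0,0.35,0,0,0,0,0,0,0.35,0,0,0,0,0,0,0.35,0,0,0,0,0,0,0.35],
)

```text
clock: 13.7
tcp_pos: [0.5351, 0.1687, 0.0819]
orientation: [-0.175, 0.652, 0.712, -0.192]
wrist_force: [0.1, -0.2, 5.2]
finger_gap: 0.0299
```

```bash
python3 - <<'E'
from h import *
s=get_state(); print(s["wrist_force"].round(1),s["finger_gap"])
delta(*home(.08,dy=.05)); delta(*home(0.))
E
```

```text
[ 0.1 -0.2  5.2] 0.029923256157365262
shift cm [-4.88 -0.15 -8.04] turn deg [-0.11 -0.08 -0.35]
shift cm [ 0.11 -0.16 -0.03] turn deg [-0.11 -0.08 -0.35]
```

Emit:
send_rows(
  series=[0,0,-0.5,0,0,0,0.35,0,0,-1.5,0,0,0,0.35,0,0,-3,0,0,0,0.35,0,0,-5,0,0,0,0.35,0,0,-7.5,0,0,0,0.5,0,0,-10,0,0,0,0.7,0,0,-11.5,0,0,0,0.7,0,0,-12,0,0,0,0.7,0,0,-12,0,0,0,0.7],
)

```text
clock: 14.45
tcp_pos: [0.5961, 0.1742, 0.1857]
orientation: [-0.174, 0.652, 0.712, -0.191]
wrist_force: [0.2, -0.3, -0.5]
finger_gap: 0.0601
```

```bash
python3 - <<'E'
from h import *
read_camera("side");read_camera("side")
t,A=tool(); C=cam("wrist"); im=read_camera("wrist"); cv2.imwrite("pics/w12.png",im); s=read_camera("side"); cv2.imwrite("pics/s12.png",s)
np.savez("w12.npz",tt=t,tA=A,K=C[0],t=C[1],A=C[2])
st=get_state(); print(st["tcp_pos"],st["wrist_force"].round(1),st["joint_pos"].round(2))
for l in ("plate","collar"):
    r=silhouettes("wrist",l); print(l,[(round(d["p"],2),d["box"]) for d in r[:2]])
P=lambda l: proj(DK+np.array(l)/1e3@deckR(DY).T,C)
print(P([[0,0,5],[0,34,38.5]]).round(0))
# corner positions of bright plate
c=P([[0,10,10]])[0].astype(int)
a=cv2.resize(im[100:320,170:390],(528,528),interpolation=cv2.INTER_CUBIC)
for u in P([[47,-80,5],[-47,-80,5],[47,80,5],[-47,80,5],[0,34,38.5],[-30,-66,12],[30,69,12],[0,-34,31]]): cv2.circle(a,tuple(int(v) for v in (u-[170,100]+.5)*2.4),3,(0,255,0),1)
b=cv2.resize(s[165:265,195:300],(272,259),interpolation=cv2.INTER_CUBIC); b=np.vstack([b,np.zeros((528-259,272,3),np.uint8)])
b[264:528]=cv2.resize(im[60:380,100:430],(272,264))
cv2.imwrite("pics/m12.png",np.hstack([a,b]))
E
```

```text
[0.59456997 0.17422921 0.18426735] [-0.3 -0.3  0.4] [0.14 0.95 0.9  2.04 0.03 1.62]
plate [(0.93, [220.0, 144.9, 110.7, 164.7])]
collar [(0.67, [205.8, 124.0, 137.8, 188.8]), (0.65, [238.7, 247.7, 73.7, 52.3])]
[[273. 232.]
 [273. 283.]]
```

View pics/m12.png

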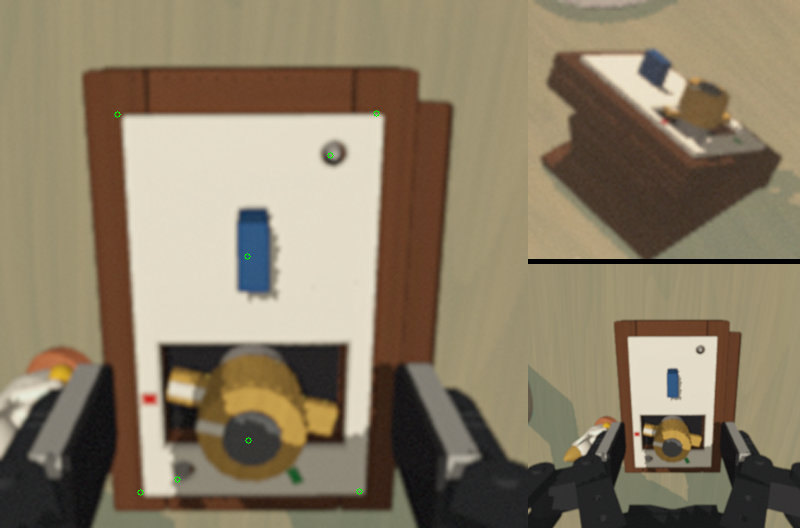

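```bash
cat >> h.py <<'E'
DK2=DK+deckR(DY)@np.array([-.0018,.001,0])
def grip(h,phi): # tool y at deck angle phi (deg)
    D=deckR(DY); a=np.radians(phi); y=np.array([np.cos(a),np.sin(a),0]); z=np.array([0,0,-1.]); x=np.cross(y,z)
    return DK2+D@np.array([0,.034,h]), D@np.c_[x,y,z]
E
python3 - <<'E'
from h import *
d=np.load("w12.npz"); C=(d["K"],d["t"],d["A"])
P=lambda l: proj(DK2+np.array(l)/1e3@deckR(DY).T,C)
loc=[[47,-80,5],[-47,-80,5],[-30,-66,12],[0,34,38.5],[0,-34,31]]
print("pred crop",((P(loc)-[170,100]+.5)*2.4).round(0).tolist())
for th in (-.35,-.3,-.25,-.2,-.15,-.1,0):
    e=lambda r,t:[r*np.cos(t),34+r*np.sin(t),13]
    print(th,((P([e(30,th),e(30,th+np.pi),[0,34,13]])-[170,100]+.5)*2.4).round(0).tolist())
delta(*grip(.09,258.5))
E
```

```text
pred crop [[122.0, 117.0], [381.0, 116.0], [335.0, 158.0], [253.0, 443.0], [252.0, 259.0]]
-0.35 [[182.0, 385.0], [324.0, 430.0], [254.0, 408.0]]
-0.3 [[181.0, 388.0], [325.0, 427.0], [254.0, 408.0]]
-0.25 [[180.0, 391.0], [326.0, 424.0], [254.0, 408.0]]
-0.2 [[180.0, 395.0], [327.0, 421.0], [254.0, 408.0]]
-0.15 [[179.0, 398.0], [328.0, 417.0], [254.0, 408.0]]
-0.1 [[179.0, 401.0], [328.0, 414.0], [254.0, 408.0]]
0 [[179.0, 408.0], [329.0, 407.0], [254.0, 408.0]]
shift cm [-6.69  0.04  3.42] turn deg [ -0.12  -0.2  -78.84]
```

Emit:
send_rows(
  series=[-1,0,0,0,0,-7,0.7,-2,0,0,0,0,-14,0.7,-3,0,0,0,0,-21,0.7,-4,0,0.5,0,0,-28,0.7,-5,0,1,0,0,-35,0.7,-6,0,1.5,0,0,-42,0.7,-6.7,0,2,0,0,-49,0.7,-6.7,0,2.5,0,0,-56,0.7,-6.7,0,3,0,0,-63,0.7,-6.7,0,3.4,0,0,-70,0.7],
)

```text
clock: 15.58
tcp_pos: [0.5833, 0.1057, 0.1555]
orientation: [-0.254, 0.123, 0.958, -0.056]
wrist_force: [0.4, -0.0, 0.1]
finger_gap: 0.0596
```

Emit:
send_rows(
  series=[0,0,0,0,0,-6,0.7,0,0,0,0,0,-8.8,0.7,0,0,0,0,0,-8.8,0.7,0,0,0,0,0,-8.8,0.7],
)

```text
clock: 15.92
tcp_pos: [0.5837, 0.106, 0.1559]
orientation: [-0.257, 0.053, 0.964, -0.038]
wrist_force: [0.3, -0.6, 0.6]
finger_gap: 0.0599
```

```bash
python3 - <<'E'
from h import *
read_camera("side");
delta(*grip(.05,258.5)); print(get_state()["joint_pos"].round(2))
C=cam("wrist"); im=read_camera("wrist"); cv2.imwrite("pics/w13.png",im)
# post disc (dark grey) vs prediction: look for brass colour blob
hsv=cv2.cvtColor(im,cv2.COLOR_BGR2HSV); m=cv2.inRange(hsv,(12,110,60),(28,255,255))
n,_,st,ce=cv2.connectedComponentsWithStats(m); print([(st[i].tolist(),ce[i].round(1)) for i in range(1,n) if st[i][4]>300])
a=np.linspace(0,2*np.pi,40); D=deckR(DY)
q=proj(DK2+np.c_[20*np.cos(a),34+20*np.sin(a),36+0*a]/1e3@D.T,C); print("pred rim",q.min(0).round(1),q.max(0).round(1))
r=silhouettes("wrist","collar"); print([(round(d["p"],2),d["box"]) for d in r[:3]])
E
```

```text
shift cm [-0.04  0.01  4.08] turn deg [ 0.05 -0.14 -0.13]
[ 0.05  0.87  0.67  1.89 -0.02  0.17]
[([140, 23, 28, 32, 680], array([152.5,  39.2])), ([158, 79, 53, 36, 575], array([182.9, 102.1])), ([249, 170, 58, 85, 2273], array([277.5, 216.7]))]
pred rim [247.6 198.9] [303.8 251.4]
[]
```

Emit:
send_rows(
  series=[0,0.08,1.5,0,0,0,0.7,0,0.08,3,0,0,0,0.7,0,0.08,4.5,0,0,0,0.7,0,0.08,5.5,0,0,0,0.7,0,0.08,6.5,0,0,0,0.7,0,0.08,7.2,0,0,0,0.7,0,0.08,7.8,0,0,0,0.7,0,0.08,7.9,0,0,0,0.7,0,0.08,7.9,0,0,0,0.7],
  newtons=100,
)

```text
clock: 16.82
tcp_pos: [0.5445, 0.1031, 0.0875]
orientation: [-0.257, 0.052, 0.964, -0.038]
wrist_force: [-0.1, 0.8, 0.1]
finger_gap: 0.0599
```

```bash
python3 - <<'E'
from h import *
read_camera("side")
delta(*grip(.007,258.5)); s=get_state();print(s["joint_pos"].round(2),s["wrist_force"].round(1),s["ft_torque"].round(2))
E
```

```text
shift cm [-0.02 -0.08  0.53] turn deg [ 0.06 -0.1  -0.05]
[ 0.05  0.81  0.38  1.66 -0.02  0.17] [-0.6 -0.4  0.2] [ 0.02 -0.39  0.02]
```

Descend the last 5 mm and close.

Emit:
send_rows(
  series=[0,0,0.3,0,0,0,0.7,0,0,0.5,0,0,0,0.7,0,0,0.5,0,0,0,0.6,0,0,0.5,0,0,0,0.5,0,0,0.5,0,0,0,0.3,0,0,0.5,0,0,0,0.3,0,0,0.5,0,0,0,0.3,0,0,0.5,0,0,0,0.3],
  newtons=100,
)

```text
clock: 17.53
tcp_pos: [0.5425, 0.1033, 0.0836]
orientation: [-0.256, 0.052, 0.964, -0.037]
wrist_force: [1.8, 3.2, 5.2]
finger_gap: 0.0377
```

```bash
python3 - <<'E'
from h import *
read_camera("side")
delta(*grip(.007,258.5)); s=get_state();print(s["wrist_force"].round(1),s["ft_torque"].round(2),s["finger_gap"])
E
```

```text
shift cm [-0.02 -0.11  0.06] turn deg [ 0.1  -0.06 -0.04]
[1.5 1.8 4.7] [ 0.52 -0.32 -0.34] 0.03766498674285346
```

Emit:
send_rows(
  series=[0,0,-0.05,0,0,-6,0.3,0,0,-0.05,0,0,-12,0.3,0,0,-0.05,0,0,-18,0.3,0,0,-0.05,0,0,-24,0.3,0,0,-0.05,0,0,-30,0.3,0,0,-0.05,0,0,-36,0.3,0,0,-0.05,0,0,-42,0.3,0,0,-0.05,0,0,-48,0.3,0,0,-0.05,0,0,-54,0.3,0,0,-0.05,0,0,-60,0.3],
)

```text
clock: 18.42
tcp_pos: [0.5423, 0.1038, 0.0838]
orientation: [-0.241, -0.439, 0.86, 0.097]
wrist_force: [0.8, 5.7, 3.9]
finger_gap: 0.0375
```

```bash
python3 - <<'E'
from h import *
read_camera("side")
delta(*grip(.007,258.5)); s=get_state();print(s["wrist_force"].round(1),s["ft_torque"].round(2),s["finger_gap"],s["joint_pos"].round(2))
E
```

```text
shift cm [ 0.11 -0.13  0.06] turn deg [ 1.900e-01 -4.000e-02  6.057e+01]
[0.5 5.1 2.7] [ 0.95 -0.27 -0.27] 0.037826467058720295 [ 0.05  0.81  0.36  1.65 -0.02 -0.89]
```

Emit:
send_rows(
  series=[0,0,0,0,0,-6,0.3,0,0,0,0,0,-12,0.3,0,0,0,0,0,-18,0.3,0,0,0,0,0,-24,0.3,0,0,0,0,0,-30,0.3,0,0,0,0,0,-36,0.3,0,0,0,0,0,-42,0.3,0,0,0,0,0,-48,0.3,0,0,0,0,0,-54,0.3,0,0,0,0,0,-60,0.3],
)

```text
clock: 19.3
tcp_pos: [0.5418, 0.1039, 0.0841]
orientation: [0.16, 0.81, -0.525, -0.205]
wrist_force: [-1.1, 4.9, 5.1]
finger_gap: 0.0377
```

```bash
python3 - <<'E'
from h import *
read_camera("side")
delta(*grip(.007,258.5)); s=get_state();print(s["wrist_force"].round(1),s["ft_torque"].round(2),s["finger_gap"],s["joint_pos"].round(2))
E
```

```text
shift cm [ 0.2  -0.02  0.06] turn deg [2.8000e-01 3.0000e-02 1.2058e+02]
[0.2 4.5 5.4] [ 0.96  0.13 -0.27] 0.037754075080251664 [ 0.05  0.81  0.36  1.65 -0.02 -1.94]
```

Emit:
send_rows(
  series=[0,0,0,0,0,-2,0.3,0,0,0,0,0,-4,0.3,0,0,0,0,0,-6,0.3,0,0,0,0,0,-8,0.3,0,0,0,0,0,-9,0.3,0,0,0,0,0,-10,0.3,0,0,0,0,0,-10,0.3],
)

```text
clock: 19.93
tcp_pos: [0.5417, 0.1039, 0.0841]
orientation: [0.142, 0.852, -0.454, -0.218]
wrist_force: [-0.8, 5.3, 5.0]
finger_gap: 0.0378
```

```bash
python3 - <<'E'
from h import *
read_camera("side")
delta(*grip(.007,258.5)); s=get_state();print(s["wrist_force"].round(1),s["ft_torque"].round(2),s["tau"].round(2),s["finger_gap"],s["joint_pos"].round(2))
E
```

```text
shift cm [0.2  0.01 0.06] turn deg [2.9000e-01 4.0000e-02 1.3002e+02]
[-1.7  5.   5.1] [ 0.81  0.12 -0.41] [ -2.89 -63.63  23.15   3.7   -1.39   0.07] 0.03758636954554726 [ 0.05  0.81  0.36  1.65 -0.02 -2.1 ]
```

Emit:
send_rows(
  series=[0,0,0,0,0,-2,0.3,0,0,0,0,0,-4,0.3,0,0,0,0,0,-6,0.3],
)

```text
clock: 20.23
tcp_pos: [0.5416, 0.1038, 0.0841]
orientation: [0.131, 0.874, -0.411, -0.225]
wrist_force: [-1.2, 6.0, 5.8]
finger_gap: 0.0374
```

```bash
python3 - <<'E'
from h import *
delta(*grip(.007,258.5)); s=get_state();t,A=tool();print(s["wrist_force"].round(1),(s["ft_torque"]@A).round(2),s["tau"].round(2),s["finger_gap"],s["joint_pos"].round(3))
im=read_camera("top"); cv2.imwrite("pics/t14.png",im)
E
```

```text
shift cm [0.2  0.02 0.06] turn deg [3.3000e-01 9.0000e-02 1.3578e+02]
[-1.2  6.   5.8] [ 0.64 -1.05  3.26] [ -0.85 -63.53  23.26   3.58  -1.78  -2.76] 0.03740104246319177 [ 0.053  0.807  0.36   1.651 -0.017 -2.205]
```

Emit:
send_rows(
  series=[0,0,0,0,0,0.5,0.3,0,0,0,0,0,0.5,0.5,0,0,0,0,0,0.5,0.6,0,0,0,0,0,0.5,0.7,0,0,0,0,0,0.5,0.7,0,0,-0.5,0,0,0.5,0.7,0,0,-2,0,0,0.5,0.7,0,0,-4,0,0,0.5,0.7,0,0,-6,0,0,0.5,0.7,0,0,-8,0,0,0.5,0.7],
)

```text
clock: 21.12
tcp_pos: [0.5826, 0.1066, 0.154]
orientation: [0.132, 0.873, -0.413, -0.224]
wrist_force: [0.9, -0.2, -0.1]
finger_gap: 0.0599
```

```bash
python3 - <<'E'
from h import *
read_camera("side"); s=get_state(); print(s["tcp_pos"],s["wrist_force"].round(1),s["finger_gap"])
t,A=tool(); print("deck z, x in tool",deckR(DY)[:,2]@A)
for c in ("side","top","wrist"): cv2.imwrite(f"pics/{c}15.png",read_camera(c))
C=cam("wrist"); np.savez("w15.npz",K=C[0],t=C[1],A=C[2])
E
```

```text
[0.58460981 0.10658355 0.15698578] [-3.  -0.2  2.2] 0.059751802670725176
deck z, x in tool [ 7.45370258e-04 -3.19150081e-03 -9.99994629e-01]
```

```bash
python3 - <<'E'
from h import *
d=np.load("w15.npz"); C=(d["K"],d["t"],d["A"]); im=cv2.imread("pics/wrist15.png"); D=deckR(DY)
hsv=cv2.cvtColor(im,cv2.COLOR_BGR2HSV)
def samp(l,img): 
    q=proj(DK2+np.array(l)/1e3@D.T,C).astype(np.float32); return cv2.remap(img,q[:,0][None],q[:,1][None],cv2.INTER_LINEAR)[0]
an=np.radians(np.arange(0,360,5)); 
S=np.zeros((len(an),3))
for r in (25,27,29,31): S+=samp(np.c_[r*np.cos(an),34+r*np.sin(an),13+0*an],hsv)
S/=4
print("ang:H,S,V"," ".join(f"{int(np.degrees(a))}:{int(h)},{int(s)},{int(v)}" for a,(h,s,v) in zip(an,S)))
# lengthwise scans of plate edges at z=5
g=cv2.cvtColor(im,cv2.COLOR_BGR2GRAY)
def edge(l):
    v=samp(l,g).astype(float); v=cv2.GaussianBlur(v[None],(0,0),2)[0]; return v
x=np.arange(-58,58,.5)
for y in (-72,-50,-15): 
    e=np.gradient(edge(np.c_[x,y+0*x,5+0*x])); m=np.abs(x)>38; print("y",y,"plate x edges",x[np.argmax(np.where(m&(x<0),e,-99))],x[np.argmin(np.where(m&(x>0),e,99))])
y=np.arange(-92,-70,.5)
for x0 in (-35,-10,20,40): 
    e=np.gradient(edge(np.c_[x0+0*y,y,5+0*y])); print("x",x0,"-y edge",y[np.argmax(e)])
E
```

```text
ang:H,S,V 0:14,130,84 5:42,106,75 10:17,78,51 14:12,51,43 20:7,38,45 25:10,22,47 29:17,24,49 35:23,24,50 40:7,25,50 45:6,29,51 50:11,27,49 55:16,33,64 59:17,31,101 65:20,31,126 70:34,32,129 75:47,31,126 80:26,35,113 85:35,35,111 90:23,35,109 95:25,36,109 100:26,34,104 105:18,98,119 110:19,142,143 115:22,35,162 119:22,34,179 125:19,156,160 130:17,155,88 135:99,27,21 140:78,28,21 145:90,30,25 150:67,26,32 155:35,22,45 160:13,26,54 165:11,28,54 170:13,29,55 175:14,30,55 180:12,30,56 185:16,28,56 190:13,29,57 195:35,31,41 200:53,25,22 205:94,37,21 210:92,24,20 215:90,24,22 220:50,28,57 225:23,31,116 230:23,33,170 235:24,28,203 239:25,30,217 245:24,39,221 250:24,54,221 255:23,70,221 260:23,80,221 265:22,93,219 270:22,107,216 275:21,114,214 280:21,124,212 285:20,135,210 290:21,154,209 295:20,153,209 300:20,153,208 305:20,152,206 310:20,142,207 315:20,144,206 320:20,147,201 325:20,156,194 330:20,157,192 335:20,155,174 340:18,147,157 345:17,152,147 350:16,141,125 355:15,144,108
y -72 plate x edges -47.5 47.5
y -50 plate x edges -47.5 47.5
y -15 plate x edges -47.5 47.5
x -35 -y edge -90.0
x -10 -y edge -79.0
x 20 -y edge -80.0
x 40 -y edge -80.5
```

Emit:
send_rows(
  series=[0,0,-2,0,0,0,0.7,0,0,-2,0,0,0,0.7,0,0,-2,0,0,0,0.7,0,0,-2,0,0,0,0.7],
)

```text
clock: 21.65
tcp_pos: [0.5921, 0.1075, 0.1692]
orientation: [0.132, 0.873, -0.413, -0.224]
wrist_force: [-0.7, -0.9, -0.6]
finger_gap: 0.0597
```

```bash
python3 - <<'E'
from h import *
read_camera("top"); C=cam("top")
for l,z in [("tin",.054),("ganesh",.05),("lighter",.01),("thali",.01)]:
    r=silhouettes("top",l)
    if r: print(l,round(r[0]["p"],2),r[0]["box"])
s=get_state(); print(s["wrist_force"].round(1),np.abs(s["qvel"]).max().round(3))
print(hand_in())
E
```

```text
tin 0.59 [393.7, 143.9, 24.2, 21.6]
ganesh 0.63 [293.2, 260.0, 24.4, 29.0]
lighter 0.65 [296.5, 136.7, 8.4, 49.5]
thali 0.78 [131.0, 150.8, 61.9, 63.3]
[-0.4  0.   0.5] 0.007
the job is handed in; nothing more can be done
None
```

The cover plate is seated over both pins and the collar is turned to its stop. I handed the job in at about 22 s on the robot's clock, with the gripper clear; no verdict was returned.

- **Plate:** I lifted it by the blue rib, lowered it along the deck's normal and lined its hole up on the pin with the wrist camera. The picture after release shows both pins in their holes. In the last wrist picture, measured against the seated pose, its x edges come out at ±47.5 mm (true ±47). Its -y edge comes out at about -80 mm, as it should. I had no separate height check beyond the contact force on seating, which came within 1 mm of the expected height.
- **Collar:** I turned it about 136° anticlockwise until the wrist torque rose to about 3 N m, which I took as the stop. The white line reads about 117°, or 2.04 rad (mark 2.0, stop 2.05). This came from colour sampling, because my picture views were used up.
- **Bystanders:** The top-camera boxes for the Ganesh, tin, lighter and thali match the starting ones to within a few pixels, about the networks' own scatter.
- **Disagreements:** My first deck estimate was about 2 mm off down the slope, and I corrected it before seating. Wrist-camera views made distant things look about 3% smaller than the model predicted. One plate-edge reading (-90 mm at x = -35) was an outlier against three near -80, and I ignored it.

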